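# Assemble a control module and press on its knobs

## Task

Build up the control module in the assembly nest: lay in the base casting, then the spacer frame, then the control plate with its spindles upward, each lying flat and square in the pocket. Then press every knob that is on the bench onto a spindle of its own, until its skirt is down on the plate and it stays there by friction; use any spindles you like. Leave the screwdriver, multimeter, bottle and solder spool where they are.

Things in the scene. Friction and masses are not known exactly. Their poses are not given: they have to be found in the camera images.
- pocket (a point): Centre of the pocket floor, 12 mm above the bench, of the fixed assembly nest: dark steel bed 104 x 192 x 12 mm with four black L-shaped corner posts 40 mm above the floor. Pocket 58 mm wide (along this x) and 157 mm long (along this y). Between the posts each long side is open over 50 mm either side of centre, so fingers can come down beside a part.
- base_c (a point): Centre of the base casting: an aluminium block, looks like a shallow open box with fins and a green circuit board inside, 52 mm wide (x) x 150 mm long (y) x 22 mm high, 320 g. Its long axis is its own y axis, its z axis is up; turned end for end (180 degrees about z) it fits just as well. It starts flat on the bench, and seated in the nest this centre is 11 mm above the pocket floor.
- spacer_c (a point): Centre of the spacer: a flat tan rectangular frame with one big window, 52 mm wide (x) x 150 mm long (y) x 10 mm high, long rails 11 mm wide, 70 g. Its long axis is its own y axis, its z axis is up; turned end for end (180 degrees about z) it fits just as well. It starts flat on the bench; lying on the base in the nest this centre is 27 mm above the pocket floor.
- plate_c (a point): Centre of the control plate: a flat steel plate 52 mm wide (x) x 150 mm long (y) x 10 mm thick, 220 g, with four upright brass spindles 20 mm tall in a row along y. Its long axis is its own y axis, its z axis is up; turned end for end (180 degrees about z) it fits just as well. Starts flat on the bench, spindles up; lying on the spacer in the nest this centre is 37 mm above the pocket floor.
- spindle0 (a point): Foot of spindle 1 of 4, on its axis at the plate's upper face (plate's own y = -57 mm), z up. 20 mm tall, tapered: 12.3 mm diameter at the foot, 12.0 mm at 10.5 mm up, 9 mm near the top, tip 7 mm. A knob set on loosely stops with its skirt about 10.5 mm above the plate; a push growing to 9 to 16 N drives it home and friction keeps it.
- spindle1 (a point): Foot of spindle 2 of 4, on its axis at the plate's upper face (plate's own y = -19 mm), z up. 20 mm tall, tapered: 12.3 mm diameter at the foot, 12.0 mm at 10.5 mm up, 9 mm near the top, tip 7 mm. A knob set on loosely stops with its skirt about 10.5 mm above the plate; a push growing to 9 to 16 N drives it home and friction keeps it.
- spindle2 (a point): Foot of spindle 3 of 4, on its axis at the plate's upper face (plate's own y = 19 mm), z up. 20 mm tall, tapered: 12.3 mm diameter at the foot, 12.0 mm at 10.5 mm up, 9 mm near the top, tip 7 mm. A knob set on loosely stops with its skirt about 10.5 mm above the plate; a push growing to 9 to 16 N drives it home and friction keeps it.
- spindle3 (a point): Foot of spindle 4 of 4, on its axis at the plate's upper face (plate's own y = 57 mm), z up. 20 mm tall, tapered: 12.3 mm diameter at the foot, 12.0 mm at 10.5 mm up, 9 mm near the top, tip 7 mm. A knob set on loosely stops with its skirt about 10.5 mm above the plate; a push growing to 9 to 16 N drives it home and friction keeps it.
- knob0_c (a point): Centre (half-way up) of knob 1: round black push-on knob 24 mm high, 35 g, starts standing on the bench. Skirt 30 mm diameter, lowest 6 mm; above 8 mm a 22 mm diameter grip. Bore from below 12 mm wide, 21 mm deep. Knobs are alike, 3 or 4 are present. Home on a spindle, the skirt is on the plate and this centre is 12 mm above the spindle's foot.
- knob1_c (a point): Centre (half-way up) of knob 2: round black push-on knob 24 mm high, 35 g, starts standing on the bench. Skirt 30 mm diameter, lowest 6 mm; above 8 mm a 22 mm diameter grip. Bore from below 12 mm wide, 21 mm deep. Knobs are alike, 3 or 4 are present. Home on a spindle, the skirt is on the plate and this centre is 12 mm above the spindle's foot.
- knob2_c (a point): Centre (half-way up) of knob 3: round black push-on knob 24 mm high, 35 g, starts standing on the bench. Skirt 30 mm diameter, lowest 6 mm; above 8 mm a 22 mm diameter grip. Bore from below 12 mm wide, 21 mm deep. Knobs are alike, 3 or 4 are present. Home on a spindle, the skirt is on the plate and this centre is 12 mm above the spindle's foot.
- knob3_c (a point): Centre (half-way up) of knob 4: round black push-on knob 24 mm high, 35 g, starts standing on the bench. Skirt 30 mm diameter, lowest 6 mm; above 8 mm a 22 mm diameter grip. Bore from below 12 mm wide, 21 mm deep. Knobs are alike, 3 or 4 are present. Home on a spindle, the skirt is on the plate and this centre is 12 mm above the spindle's foot.
- driver: Screwdriver, 190 mm long, grey handle, lying on the bench beyond the nest. A bystander.
- meter: Multimeter 85 x 170 x 36 mm, red, lying on its back on the bench. A bystander; origin at the centre of its underside.
- bottle: Small white bottle, 52 mm diameter, 120 mm tall, standing on the bench. A bystander; origin at its foot.
- spool: Solder spool 56 mm diameter, 41 mm high, standing on the bench. A bystander; origin at its foot.
Mind the look-alikes: they are no part of the job. Leave any blue look-alike of the part that bears plate_c alone.

How it is judged:
On the way, in this order (a step that is already met when the one before it is completed fails the run):
1. The base casting lies flat and square in the pocket (z of base_c in the frame of pocket between 0.0085 and 0.0135 m and horizontal distance between base_c and pocket below 0.006 m and angle between the y axis of base_c and the y axis of pocket, either way round below 0.07 rad and angle between the z axis of base_c and the z axis of pocket, either way round below 0.05 rad), for 0.3 s.
2. The spacer lies flat and square on the base in the pocket (z of spacer_c in the frame of pocket between 0.0245 and 0.0295 m and horizontal distance between spacer_c and pocket below 0.006 m and angle between the y axis of spacer_c and the y axis of pocket, either way round below 0.07 rad and angle between the z axis of spacer_c and the z axis of pocket, either way round below 0.05 rad), for 0.3 s.
3. The control plate lies flat and square on the spacer in the pocket (z of plate_c in the frame of pocket between 0.0345 and 0.0395 m and horizontal distance between plate_c and pocket below 0.006 m and angle between the y axis of plate_c and the y axis of pocket, either way round below 0.07 rad and angle between the z axis of plate_c and the z axis of pocket, either way round below 0.05 rad), for 0.3 s.
At the end, for the whole second after the job is handed in: Base, spacer and plate lie stacked in the pocket, each within 6 mm of its centre, 2.5 mm of its height, 0.07 rad square and 0.05 rad flat, spindles up; every knob present is pressed onto a spindle (axis within 3 mm, upright within 0.08 rad) with its skirt less than 2.5 mm above the plate (all of step 1 and all of step 2 and all of step 3 and height (world z) of spindle0 above 0.048 m and ((horizontal distance between knob0_c and spindle0 below 0.003 m and z of knob0_c in the frame of spindle0 between 0.01 and 0.0145 m) or (horizontal distance between knob0_c and spindle1 below 0.003 m and z of knob0_c in the frame of spindle1 between 0.01 and 0.0145 m) or (horizontal distance between knob0_c and spindle2 below 0.003 m and z of knob0_c in the frame of spindle2 between 0.01 and 0.0145 m) or (horizontal distance between knob0_c and spindle3 below 0.003 m and z of knob0_c in the frame of spindle3 between 0.01 and 0.0145 m)) and angle between the z axis of each of knob0_c, knob1_c, knob2_c, knob3_c and the z axis of pocket, either way round below 0.08 rad and ((horizontal distance between knob1_c and spindle0 below 0.003 m and z of knob1_c in the frame of spindle0 between 0.01 and 0.0145 m) or (horizontal distance between knob1_c and spindle1 below 0.003 m and z of knob1_c in the frame of spindle1 between 0.01 and 0.0145 m) or (horizontal distance between knob1_c and spindle2 below 0.003 m and z of knob1_c in the frame of spindle2 between 0.01 and 0.0145 m) or (horizontal distance between knob1_c and spindle3 below 0.003 m and z of knob1_c in the frame of spindle3 between 0.01 and 0.0145 m)) and ((horizontal distance between knob2_c and spindle0 below 0.003 m and z of knob2_c in the frame of spindle0 between 0.01 and 0.0145 m) or (horizontal distance between knob2_c and spindle1 below 0.003 m and z of knob2_c in the frame of spindle1 between 0.01 and 0.0145 m) or (horizontal distance between knob2_c and spindle2 below 0.003 m and z of knob2_c in the frame of spindle2 between 0.01 and 0.0145 m) or (horizontal distance between knob2_c and spindle3 below 0.003 m and z of knob2_c in the frame of spindle3 between 0.01 and 0.0145 m)) and ((horizontal distance between knob3_c and spindle0 below 0.003 m and z of knob3_c in the frame of spindle0 between 0.01 and 0.0145 m) or (horizontal distance between knob3_c and spindle1 below 0.003 m and z of knob3_c in the frame of spindle1 between 0.01 and 0.0145 m) or (horizontal distance between knob3_c and spindle2 below 0.003 m and z of knob3_c in the frame of spindle2 between 0.01 and 0.0145 m) or (horizontal distance between knob3_c and spindle3 below 0.003 m and z of knob3_c in the frame of spindle3 between 0.01 and 0.0145 m))); the robot touches nothing.
It fails at once if the screwdriver is moved by more than 3 cm (distance of driver from where it was at the start of the episode above 0.03 m).
It fails at once if the multimeter is moved by more than 3 cm (distance of meter from where it was at the start of the episode above 0.03 m).
It fails at once if the bottle is moved by more than 3 cm (distance of bottle from where it was at the start of the episode above 0.03 m).
It fails at once if the solder spool is moved by more than 3 cm (distance of spool from where it was at the start of the episode above 0.03 m).
Of knob0, knob1, knob2, knob3 only 3 to 4 are there at a start; the rules pass over those that are not, and their reading is None.
At some moment in a run one of knob0, knob1, knob2, knob3 may be knocked a few centimetres aside while the robot is not near it.
Once in a run the grip may slacken for a moment while it holds something.
It also fails if it takes over 210 s, if anything falls off the work surface, if the arm or the gripper's body presses on something with over 40 N, if the wrist force passes 120 N, or if a joint passes its speed limit or range.

## Robot

A 6-joint arm with a two-finger parallel gripper is mounted at the origin on the work surface. World frame = base frame: x ahead of the robot, y to its left, z up, the work surface at z = 0. Lengths are in m, angles in rad, forces in N, time in s.
With the tool pointing down it reaches from about 0.3 to 0.775 m from the base axis. Payload 14.6 kg.
Tool frame: the origin (TCP) lies on the centre line of the jaws, within the pads' length; the fingertips stand 11 mm ahead of it and the grasp point (between the pads) lies 8 mm behind it; z points along the fingers, y is the line along which they close (so a half turn about z gives the same grasp; the last joint's range is limited). The gripper opens to 85 mm and grips with 20 to 120 N. Pads are 22 mm wide; open, the fingers measure 114 mm over their backs; the gripper's body (76 mm by 85 mm) begins 54 mm behind the grasp point. The pads swing forward as they close: fully open they stand 13 mm farther back than shut.
Start: joints at [1.152, 0.3, 1.521, -0, 1.321, -0.067], TCP at [0.19, 0.516, 0.242] pointing down, gripper open.
Joint ranges: [-3.03, 3.03], [-0.79, 2.21], [0.23, 2.52], [-1.04, 4.18], [0, 3.07], [-2.55, 2.55]. Speed limits (rad/s): [2.22, 2.22, 2.57, 3.14, 3.14, 3.14].

## Interface

Orientations are given as a unit quaternion [x, y, z, w].
In Python, from plant import r gives the robot as it stands. The module is installed in compiled form; this text tells all that it offers. Calls block until the motion is done:
- r.move_pose(position, orientation): joint-space move of the TCP to a pose.
- r.line_to(position, max_speed=0.15, orientation=None, guard=None): straight line of the TCP; orientation=None keeps the orientation; max_speed is the mean speed in m/s. With guard (N) it stops when the force on the tool has changed by that much, and returns True; else False.
- r.move_j(angles): joint-space move.
- r.open_gripper() and r.close_gripper(force=None): open the fingers fully, or close them until they stop; force is the grip in N (None keeps the last).
- r.hold(seconds).
- r.ik(position, orientation): joint angles nearest the present ones, or None.
- r.capture(name): name is "scene" or "side" or "wrist"; returns a dict with "image" (400x640x3 uint8, blue, green, red), "range_z" (400x640 float32, m along the optical axis (not along the pixel's ray), 0 where there is no reading), "K" (3x3 intrinsics, pixels), "eye" and "attitude" of the camera in the world. Camera axes: x right, y down, z forward; pixel columns grow to the right and rows downward; lengths in m; the calibration is good to about 2 mm. A picture is of the moment at which its call begins.
A pose or a line that the arm cannot do raises r.IKError and nothing moves.
- r.close_job(): hands the job in; it is judged then, once.
Readings, each from a call of its own:
- r.read_time_s(): time.
- r.read_joint_pos(): joint angles.
- r.read_qvel(): joint speeds.
- r.read_effort(): joint torques, N m.
- r.read_tool_pos(): TCP position.
- r.read_eef_rot(): TCP orientation.
- r.read_contact_force(): force on the tool from outside, world axes, zero at the start.
- r.read_torque(): the same for the moment, N m.
- r.read_grip_width(): opening from 0.0 (shut) to 1.0 (fully open).
- r.read_grip_force(): force on a finger pad.
Only numpy, scipy, OpenCV 4.12 (cv2) and the standard library are available. Lean on these libraries where they do the work, as an engineer would, in place of code of your own. Each camera call takes 0.05 s, during which the arm holds its last target. There are 200 camera calls.

## Working session

There is one attempt and no reset: what is moved stays moved. The work goes in short steps, each a Python script; the robot and the scene stay as the last script left them, time stands still between calls to the robot, and variables do not carry over. Pictures are saved under pics/ and viewed, at most 14 in all, crops included, and the job is handed in when it is done.

```bash
mkdir -p pics; ls
python3 - <<'E'
from plant import r
import cv2,numpy as np
for n in("scene","side"):
    c=r.capture(n); cv2.imwrite(f"pics/{n}0.png",c["image"]); np.savez(f"{n}0.npz",**c)
    print(n,c["K"].tolist(),c["eye"],c["attitude"])
E
```

```text
pics
scene [[480.7848788709839, 0.0, 321.6954212660569], [0.0, 480.7848788709839, 198.4847984709641], [0.0, 0.0, 1.0]] [ 1.04513668 -0.87056633  0.82283069] [ 0.86526886  0.22071257 -0.11388613 -0.43546034]
side [[498.87762455887076, 0.0, 310.2164279745645], [0.0, 498.87762455887076, 197.68132503866445], [0.0, 0.0, 1.0]] [-0.1685292  -0.78831296  0.89373585] [ 0.84385326 -0.31302627  0.14014851 -0.41265558]
```

View pics/scene0.png

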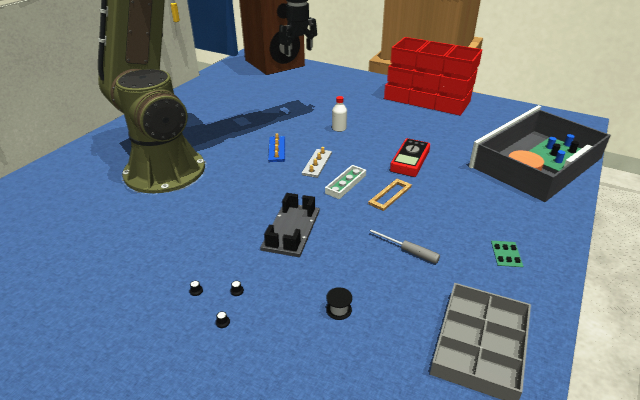

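View pics/side0.png

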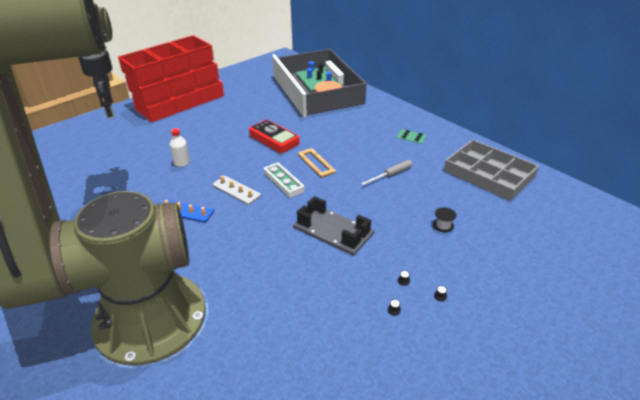

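Scene: the blue look-alike plate is at (277,149). The steel plate with spindles is at (317,161), the base with green board at (345,181), the tan spacer at (390,193), the nest at (291,225), and three knobs at (195,288), (236,288) and (222,319). A fourth knob isn't visible. Side view agrees: blue (190,211), plate (237,189), base (284,179), spacer (317,162), nest (334,228), knobs (394,307), (404,278) and (441,293).

Candidates for the plate: the blue one (277,149) or the grey steel one (317,161). I choose the grey one and leave the blue one alone. The loose green PCB (507,253) could be mistaken for the base, but the casting is (345,181).

```bash
cat > h.py <<'E'
import numpy as np,cv2
from scipy.spatial.transform import Rotation as R
def cloud(c):
    z=c["range_z"]; v,u=np.mgrid[:400,:640]; K=c["K"]
    p=np.stack([(u-K[0,2])/K[0,0]*z,(v-K[1,2])/K[1,1]*z,z],-1)
    return p@R.from_quat(c["attitude"]).as_matrix().T+c["eye"]
def ray(c,uv,h):   # pixel onto plane z=h
    K=c["K"]; d=R.from_quat(c["attitude"]).apply([(uv[0]-K[0,2])/K[0,0],(uv[1]-K[1,2])/K[1,1],1.])
    return c["eye"]+d*(h-c["eye"][2])/d[2]
def project(c,p):
    q=R.from_quat(c["attitude"]).inv().apply(np.asarray(p)-c["eye"]); return c["K"][:2,:2]@(q[:2]/q[2])+c["K"][:2,2]
def down(yaw):     # tool z down, tool y (closing line) at world angle yaw
    y=np.array([np.cos(yaw),np.sin(yaw),0]); z=np.array([0,0,-1.]); return R.from_matrix(np.stack([np.cross(y,z),y,z],1)).as_quat()
def rect(P):       # min-area rect of xy points: centre, yaw of long axis, (long, short)
    (c,(w,h),a)=cv2.minAreaRect((P[:,:2]*1000).astype(np.float32)); a=np.radians(a if w>h else a+90)
    return np.array(c)/1000,(a+np.pi/2)%np.pi-np.pi/2,(max(w,h),min(w,h))
def go(r,p,yaw,v=None,guard=None):
    if v: return r.line_to(list(p),max_speed=v,orientation=down(yaw).tolist(),guard=guard)
    r.move_pose(list(p),down(yaw).tolist())
E
python3 - <<'E'
from h import *
seeds={"scene":dict(blue=(277,149),plate=(317,161),base=(345,181),spacer=(390,193),nest=(291,225),k1=(195,288),k2=(236,288),k3=(222,319),meter=(410,157),bottle=(340,118),spool=(339,303)),
"side":dict(plate=(237,189),base=(284,179),spacer=(317,162),nest=(334,228),ka=(394,307),kb=(404,278),kc=(441,293),meter=(275,135),bottle=(180,152),spool=(445,218))}
for n in seeds:
    c=dict(np.load(n+"0.npz")); P=cloud(c)
    m=((P[...,2]>.004)&(c["range_z"]>0)).astype(np.uint8)
    k,l,s,ce=cv2.connectedComponentsWithStats(m,connectivity=4)
    for nm,(u,v) in seeds[n].items():
        w=l[v-8:v+9,u-8:u+9].ravel(); w=w[w>0]
        if not len(w): print(n,nm,"none"); continue
        q=P[l==np.bincount(w).argmax()]; ce,a,d=rect(q)
        print(n,nm,len(q),ce.round(3),"yaw %.3f"%a,np.round(d),"z",np.percentile(q[:,2],[5,50,95]).round(3))
E
```

```text
scene blue 409 [0.244 0.269] yaw -1.025 [159.  58.] z [0.007 0.011 0.027]
scene plate 467 [0.402 0.258] yaw -1.389 [158.  59.] z [0.007 0.011 0.026]
scene base 677 [0.536 0.2  ] yaw 1.473 [158.  55.] z [0.006 0.016 0.023]
scene spacer 404 [0.67  0.209] yaw 1.391 [157.  59.] z [0.005 0.01  0.013]
scene nest 2314 [ 0.499 -0.054] yaw -1.286 [213. 112.] z [0.009 0.014 0.053]
scene k1 143 [ 0.426 -0.342] yaw -1.549 [38. 28.] z [0.005 0.017 0.027]
scene k2 148 [ 0.509 -0.305] yaw 0.866 [28. 25.] z [0.005 0.017 0.027]
scene k3 170 [ 0.536 -0.391] yaw 0.771 [30. 25.] z [0.005 0.019 0.027]
scene meter 1016 [0.653 0.407] yaw -1.495 [177.  99.] z [0.01  0.035 0.041]
scene bottle 419 [0.34  0.533] yaw -1.056 [135.  50.] z [0.01  0.06  0.117]
scene spool 560 [ 0.733 -0.223] yaw -1.414 [91. 55.] z [0.008 0.041 0.044]
side plate 606 [0.402 0.259] yaw -1.354 [156.  58.] z [0.006 0.01  0.026]
side base 662 [0.534 0.2  ] yaw 1.459 [157.  56.] z [0.006 0.014 0.023]
side spacer 306 [0.671 0.21 ] yaw 1.364 [155.  60.] z [0.005 0.009 0.012]
side nest 2425 [ 0.516 -0.041] yaw -1.317 [220. 145.] z [0.008 0.013 0.052]
side ka 136 [ 0.43  -0.345] yaw 0.130 [39. 27.] z [0.005 0.018 0.025]
side kb 128 [ 0.505 -0.302] yaw -1.068 [29. 26.] z [0.005 0.017 0.025]
side kc 133 [ 0.531 -0.389] yaw -1.407 [27. 24.] z [0.005 0.019 0.026]
side meter 1008 [0.657 0.412] yaw -1.494 [178.  93.] z [0.008 0.034 0.041]
side bottle 526 [0.386 0.578] yaw 1.164 [229.  55.] z [0.01  0.061 0.118]
side spool 347 [ 0.754 -0.224] yaw 0.665 [102.  55.] z [0.008 0.039 0.043]
```

```bash
cat >> h.py <<'E'
def best(r,p,yaw):  # of yaw and its half turn, the one leaving the last joint nearer centre
    o=[(abs(q[5]),y) for y in (yaw,yaw+np.pi) for q in [r.ik(list(p),down(y).tolist())] if q is not None]
    return min(o)[1]
E
python3 - <<'E'
from plant import r
from h import *
T=dict(plate=(.402,.258,-1.37),base=(.535,.2,1.466),spacer=(.67,.21,1.38),nest=(.505,-.05,-1.3))
t=[]
for n,(x,y,a) in T.items():
    p=(x,y,.28); yw=best(r,p,a-np.pi/2); go(r,p,yw); c=r.capture("wrist"); np.savez(f"w_{n}.npz",**c)
    t.append(c["image"][::1]); print(n,yw,r.read_joint_pos()[5],r.read_time_s(),(c["eye"]-[x,y,.28]).round(3), [project(c,(x,y,0)).round()])
cv2.imwrite("pics/w0.png",cv2.resize(np.vstack([np.hstack(t[:2]),np.hstack(t[2:])]),(800,500)))
E
```

```text
plate 0.20079632679489645 0.29276887826685494 1.425 [-0.014  0.063  0.131] [array([319., 171.])]
base -0.10479632679489659 0.39811625491103814 2.1083 [0.007 0.064 0.13 ] [array([319., 171.])]
spacer -0.19079632679489666 0.4421572957212676 2.7583 [0.012 0.064 0.131] [array([320., 171.])]
nest 0.27079632679489674 -0.4407342103512501 3.9833 [-0.017  0.062  0.131] [array([319., 171.])]
```

View pics/w0.png

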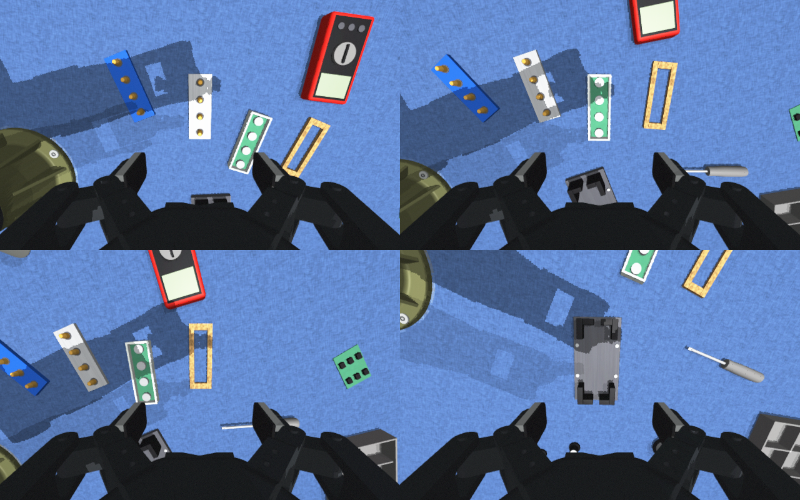

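The wrist tiles show the plate at (200,106) in panel 1 in bare steel, clearly different from the blue look-alike at (130,87), so the choice is confirmed. Base at (599,107) in panel 2, spacer at (201,356) in panel 3, nest at (597,361) in panel 4.

```bash
cat >> h.py <<'E'
def measure(c,near,lo,hi,rad=.13):
    P=cloud(c); m=(P[...,2]>lo)&(P[...,2]<hi)&(c["range_z"]>0)&(np.hypot(P[...,0]-near[0],P[...,1]-near[1])<rad)
    m[230:]&=False if near is None else m[230:]
    m=cv2.morphologyEx(m.astype(np.uint8),cv2.MORPH_OPEN,np.ones((3,3)))>0
    return P[m]
E
python3 - <<'E'
from h import *
T=dict(plate=(.402,.258,.005,.014),base=(.535,.2,.016,.027),spacer=(.67,.21,.005,.014),nest=(.505,-.05,.044,.058),bed=(.505,-.05,.007,.017))
for n,(x,y,lo,hi) in T.items():
    c=dict(np.load(f"w_{'nest' if n=='bed' else n}.npz")); q=measure(c,(x,y),lo,hi,.085 if n not in("nest","bed") else .12)
    ce,a,d=rect(q); print(n,len(q),ce.round(4),"yaw %.4f"%a,np.round(d,1),np.percentile(q[:,2],[5,50,95]).round(4))
c=dict(np.load("w_base.npz"));P=cloud(c);z=P[...,2]; print("bench z",np.median(z[c["range_z"]>0]))
E
```

```text
plate 3501 [0.402  0.2574] yaw -1.3725 [149.7  52. ] [0.0081 0.0095 0.0108]
base 1464 [0.5335 0.1989] yaw 1.4533 [147.5  51.5] [0.0165 0.0203 0.0225]
spacer 2034 [0.6713 0.2098] yaw 1.3838 [148.3  52. ] [0.008  0.0094 0.0108]
nest 1867 [ 0.5009 -0.0592] yaw -1.3191 [181.3  82. ] [0.0487 0.0513 0.0526]
bed 7656 [ 0.5008 -0.0591] yaw -1.3194 [191.8 104.2] [0.0101 0.0115 0.0129]
bench z 7.944136240628508e-05
```

```bash
cat > pp.py <<'E'
import sys
from plant import r
from h import *
NEST=(.5008,-.0592,.2516)
def pick(x,y,yaw,z,force=60):
    r.open_gripper(); yw=best(r,(x,y,.15),yaw); go(r,(x,y,.12),yw)
    print("down hit",go(r,(x,y,z),yw,.12,guard=12)); r.close_gripper(force); print("width",r.read_grip_width())
    go(r,(x,y,.13),yw,.2); print("lifted width",r.read_grip_width(),"t",r.read_time_s()); return yw
def place(z,z0=.13,tag=""):
    x,y,yaw=NEST; yw=best(r,(x,y,z0),yaw); go(r,(x,y,z0),yw)
    w=r.read_grip_width(); c=r.capture("wrist"); np.savez(f"held_{tag}.npz",**c); cv2.imwrite(f"pics/held_{tag}.png",c["image"]); print("at nest width",w); return yw
E
python3 - <<'E'
from pp import *
pick(.5335,.1989,-.1175,.010); place(.022,tag="base")
E
```

```text
down hit False
width 0.5958469822761049
lifted width 0.5925078499609823 t 7.575
at nest width 0.5944112783459283
```

View pics/held_base.png

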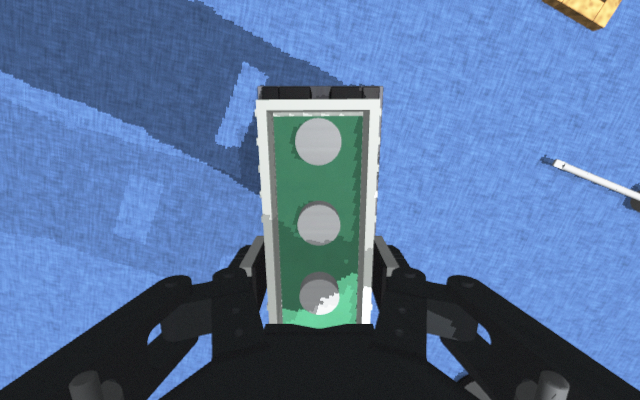

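The base is held square and centred over the nest, with its rim spanning x 258–382 and its far edge at y≈100. Lower it in.

```bash
cat >> pp.py <<'E'
def lower(z,near,lo,hi,tag,up=.28):
    x,y,yaw=NEST; yw=best(r,(x,y,.13),yaw)
    go(r,(x,y,z+.03),yw,.12); h=go(r,(x,y,z-.001),yw,.04,guard=8); print("hit",h,r.read_tool_pos()[2],"w",r.read_grip_width())
    if h and r.read_tool_pos()[2]>z+.006: return False
    r.open_gripper(); go(r,(x,y,z+.08),yw,.2); go(r,(x,y,up),yw)
    c=r.capture("wrist"); np.savez(f"put_{tag}.npz",**c); cv2.imwrite(f"pics/put_{tag}.png",c["image"])
    q=measure(c,(x,y),lo,hi,.085); ce,a,d=rect(q); cs,sn=np.cos(yaw),np.sin(yaw); e=ce-[x,y]
    print("put",ce.round(4),"err x/y mm",np.round(1e3*np.array([e@[cs,sn],e@[-sn,cs]]),1),"yaw %.4f"%a,np.round(d,1),np.percentile(q[:,2],[5,50,95]).round(4),"t",r.read_time_s())
    return True
E
python3 - <<'E'
from pp import *
lower(.022,0,.028,.038,"base")
E
```

```text
hit True 0.02278393999464784 w 0.596530510961492
put [ 0.5057 -0.0607] err x/y mm [ 4.4 -2.7] yaw -1.3118 [152.5  63.6] [0.0287 0.0325 0.0345] t 11.9167
```

View pics/put_base.png

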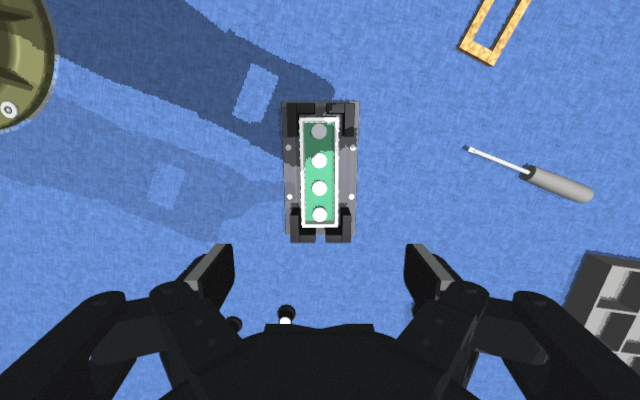

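The base lies in the pocket: its rim spans (300–339, 117–228), between all four posts. The post sides polluted the rectangle fit, so I'll use a brightness mask for that check. Next, the spacer.

Run:
```python
from pp import *
yaw=1.3838-np.pi/2
pick(.6713,.2098,yaw,.009,40); place(.043,tag="spacer")
```

```text
down hit False
width 0.5947970966654066
lifted width 0.5919076824140048 t 15.725
at nest width 0.5926250227064259
```

View pics/held_spacer.png

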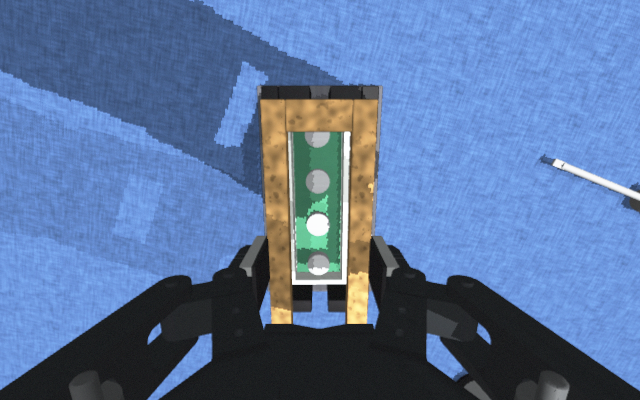

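The spacer is held square over the nest, with its rails at x 262–380 and its far edge at y≈100. Lower it, then fetch the plate and check the placed spacer on the way.

Run:
```python
from pp import *
ok=lower(.043,0,.036,.047,"spacer"); print(ok)
c=dict(np.load("put_spacer.npz")); h=cv2.cvtColor(c["image"],cv2.COLOR_BGR2HSV); P=cloud(c)
m=cv2.inRange(h,(8,60,60),(30,255,255))>0; m&=np.hypot(P[...,0]-.5008,P[...,1]+.0592)<.1
q=P[m]; print(rect(q),np.percentile(q[:,2],[5,50,95]).round(4))
```

```text
hit True 0.04373962432029785 w 0.5955740443935313
put [ 0.5014 -0.0614] err x/y mm [ 0.  -2.3] yaw -1.3182 [153.5  58.1] [0.0414 0.0433 0.0447] t 20.025
True
(array([ 0.50212915, -0.06397732]), np.float64(-1.3075753768953762), (163.50990295410156, 56.207611083984375)) [0.0348 0.0433 0.0446]
```

Run:
```python
from pp import *
c=dict(np.load("put_spacer.npz")); h=cv2.cvtColor(c["image"],cv2.COLOR_BGR2HSV); P=cloud(c)
m=cv2.inRange(h,(8,60,60),(30,255,255)); m[(abs(P[...,2]-.0435)>.003)|(np.hypot(P[...,0]-.5008,P[...,1]+.0592)>.1)]=0
m=cv2.morphologyEx(m,cv2.MORPH_OPEN,np.ones((3,3)))>0; print("spacer",rect(P[m]))
pick(.402,.2574,-1.3725+np.pi/2,.009,60); place(.053,tag="plate")
```

```text
spacer (array([ 0.49956665, -0.06000337]), np.float64(-1.3173880602478825), (149.60211181640625, 52.1007080078125))
down hit False
width 0.5842441865759573
lifted width 0.5840850116213466 t 23.8917
at nest width 0.5896058089372375
```

View pics/held_plate.png

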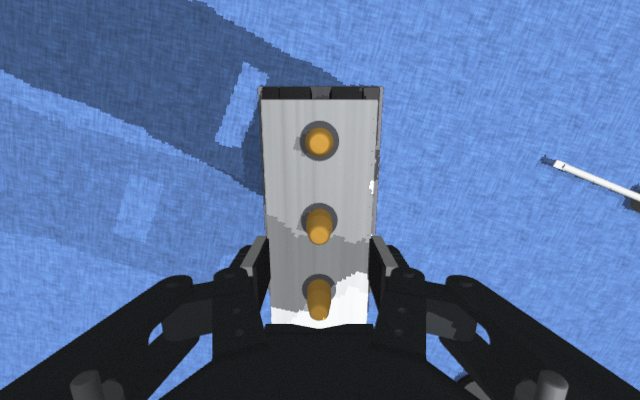

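The spacer sits within 1.5 mm of centre and square. The plate is held square over the nest, with its edges at x 262–380 and its spindles up. Lower it, then find the spindle tips from above and the knobs.

```bash
cat >> h.py <<'E'
def blobs(c,near,lo,hi,rad):
    P=cloud(c); m=((P[...,2]>lo)&(P[...,2]<hi)&(c["range_z"]>0)&(np.hypot(P[...,0]-near[0],P[...,1]-near[1])<rad)).astype(np.uint8)
    k,l,s,_=cv2.connectedComponentsWithStats(m,connectivity=8)
    return [(P[l==i].mean(0).round(4),s[i,4]) for i in range(1,k) if s[i,4]>=6]
E
python3 - <<'E'
from pp import *
print(lower(.053,0,.048,.056,"plate",.2))
x,y,yaw=NEST; c=dict(np.load("put_plate.npz"))
print("tips",blobs(c,(x,y),.066,.08,.08))
q=measure(c,(x,y),.050,.0565,.08); print(rect(q))
# knobs
p=(.495,-.36,.28); yw=best(r,p,0); go(r,p,yw); c=r.capture("wrist"); np.savez("w_knob.npz",**c); cv2.imwrite("pics/w_knob.png",c["image"])
print("knobs",blobs(c,(.49,-.35),.015,.03,.14),r.read_time_s(),yw,r.read_joint_pos()[5])
E
python3 -c "
import cv2,numpy as np
a=cv2.imread('pics/put_plate.png');b=cv2.imread('pics/w_knob.png')
cv2.imwrite('pics/ab.png',cv2.resize(np.vstack([a,b]),(480,600)))"
```

```text
hit True 0.053872426182893327 w 0.5877129319881897
put [ 0.501 -0.059] err x/y mm [0.3 0.1] yaw -1.3202 [168.3  82.2] [0.0509 0.0532 0.0545] t 27.8583
True
tips [(array([ 0.4854, -0.004 ,  0.0719]), np.int32(122)), (array([ 0.4946, -0.0399,  0.0719]), np.int32(114)), (array([ 0.5039, -0.0764,  0.0718]), np.int32(105)), (array([ 0.5133, -0.1129,  0.0715]), np.int32(105))]
(array([ 0.50108591, -0.05944349]), np.float64(-1.3162319487291656), (149.36241149902344, 81.54167175292969))
knobs [(array([ 0.5053, -0.3031,  0.0235]), np.int32(208)), (array([ 0.4547, -0.3409,  0.0233]), np.int32(204)), (array([ 0.5325, -0.3889,  0.0229]), np.int32(197))] 29.1 0 -0.6883435025772459
```

View pics/ab.png

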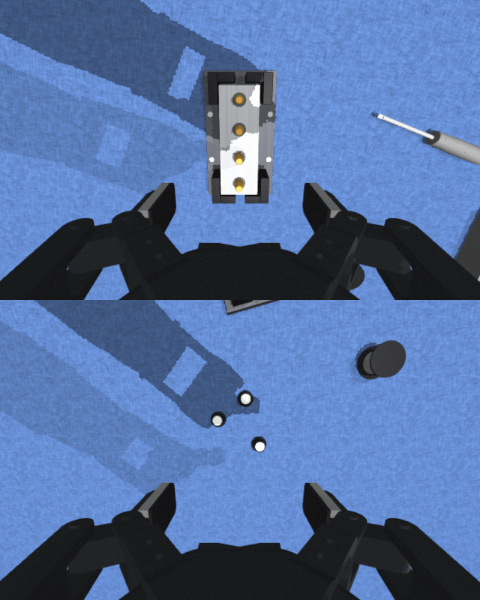

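The plate is seated: tips at z≈0.072, spacing 37.6 mm. There are three knobs, in the lower panel at (246,398), (218,420) and (259,444). The one that was at x=0.428 has been knocked to x=0.455, and I'm using fresh poses. Next I measure the spindles from straight above and do the first knob.

```bash
cat > kn.py <<'E'
from pp import *
yn=NEST[2]
def spindles():
    x,y=NEST[0]+.03*np.sin(yn),NEST[1]-.03*np.cos(yn)   # camera nearer over the row
    go(r,(x,y,.2),yn); c=r.capture("wrist")
    return [(b,n) for b,n in blobs(c,NEST,.0705,.085,.08)]
def knob(near):
    for _ in range(2):
        go(r,(near[0],near[1],.2),0); c=r.capture("wrist"); P=cloud(c)
        m=(P[...,2]>.019)&(P[...,2]<.032)&(np.hypot(P[...,0]-near[0],P[...,1]-near[1])<.05)
        if m.sum()<50: return None
        (u,v),rad=cv2.minEnclosingCircle((P[m][:,:2]*1000).astype(np.float32)); near=np.array([u,v])/1000
        print("knob",near.round(4),P[m][:,:2].mean(0).round(4),"r",round(rad,1),"z",P[m][:,2].max().round(4))
    return P[m][:,:2].mean(0)
def fit(k,s):
    p=knob(k)
    if p is None: print("knob gone"); return False
    print("hit",go(r,(*p,.020),0,.15,guard=10)); r.close_gripper(80); print("w",r.read_grip_width())
    go(r,(*p,.14),0,.2); go(r,(*s,.14),yn); print("w",r.read_grip_width())
    if r.read_grip_width()<.15: print("lost"); return False
    go(r,(*s,.092),yn,.12); h=go(r,(*s,.0735),yn,.02,guard=30)
    print("press hit",h,"z",r.read_tool_pos()[2],"F",np.round(r.read_contact_force(),1),"w",r.read_grip_width())
    r.open_gripper(); go(r,(*s,.14),yn,.2); print("t",r.read_time_s()); return True
E
python3 - <<'E'
from kn import *
S=spindles(); print(S)
P=np.array([b for b,n in S]); P=P[np.argsort(P[:,1])]; print("spacing",np.linalg.norm(np.diff(P[:,:2],axis=0),axis=1).round(4),"mean",P.mean(0))
np.save("S.npy",P)
if len(P)==4: fit((.5325,-.3889),P[0,:2])
c=r.capture("scene"); print("knob tops in nest",blobs(c,NEST,.070,.11,.09))
E
```

```text
[(array([ 0.4855, -0.0043,  0.073 ]), np.int32(103)), (array([ 0.4947, -0.0408,  0.0729]), np.int32(91)), (array([ 0.5041, -0.0772,  0.073 ]), np.int32(84)), (array([ 0.5134, -0.114 ,  0.0729]), np.int32(80))]
spacing [0.038  0.0376 0.0376] mean [ 0.499425 -0.059075  0.07295 ]
knob [ 0.5331 -0.3899] [ 0.533  -0.3895] r 10.8 z 0.0253
knob [ 0.5329 -0.39  ] [ 0.5331 -0.3895] r 10.8 z 0.0261
hit False
w 0.2273796568378455
w 0.2270730057620287
press hit False z 0.07438989740294828 F [-6.3 -1.9 13.2] w 0.22675689516278758
t 38.3
knob tops in nest [(array([ 0.485 , -0.0062,  0.0729]), np.int32(6)), (array([ 0.4972, -0.041 ,  0.0726]), np.int32(10)), (array([ 0.5049, -0.0783,  0.0734]), np.int32(11)), (array([ 0.5158, -0.117 ,  0.0768]), np.int32(61))]
```

Run:
```python
from kn import *
P=np.load("S.npy")
print(fit((.4547,-.3409),P[1,:2]) and fit((.5053,-.3031),P[2,:2]))
x,y=NEST[0]+.03*np.sin(yn),NEST[1]-.03*np.cos(yn)
go(r,(x,y,.2),yn); c=r.capture("wrist"); cv2.imwrite("pics/fin.png",c["image"])
for b,n in blobs(c,NEST,.0705,.11,.08): print(b,n)
Q=cloud(c); 
for s in P[:3]:
    m=np.hypot(Q[...,0]-s[0],Q[...,1]-s[1])<.007; print("top median",np.median(Q[m][:,2]).round(4))
```

```text
knob [ 0.4547 -0.3412] [ 0.4545 -0.3408] r 10.9 z 0.026
knob [ 0.4545 -0.3412] [ 0.4546 -0.3408] r 10.7 z 0.0255
hit False
w 0.22058818351545917
w 0.22635257258170943
press hit False z 0.07438812561352388 F [-5.8 -0.5 14.3] w 0.22622127840349138
t 46.2
knob [ 0.5057 -0.3032] [ 0.5058 -0.3027] r 10.7 z 0.0259
knob [ 0.506  -0.3032] [ 0.5057 -0.3026] r 10.9 z 0.0255
hit False
w 0.2255469691000145
w 0.22460599486668145
press hit False z 0.07438292398042594 F [-8.7  1.2 15.8] w 0.22452546694401476
t 53.9917
True
[ 0.4846 -0.0047  0.0729] 107
[ 0.494  -0.0411  0.0775] 475
[ 0.5029 -0.0775  0.0773] 447
[ 0.5122 -0.1138  0.077 ] 423
top median 0.0777
top median 0.2758
top median 0.0776
```

View pics/fin.png

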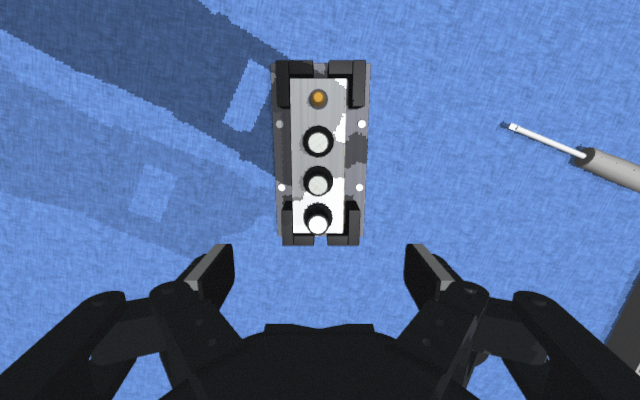

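All three knobs sit on spindles at (318,142), (317,183) and (317,222), tops at z≈0.0775, which is home (0.078). I'll confirm with a gentle press on top of each using shut fingers, then check again and hand in.

Run:
```python
from kn import *
r.close_gripper(20)
for s in ((.494,-.0411),(.5029,-.0775),(.5122,-.1138)):
    go(r,(*s,.12),yn); go(r,(*s,.097),yn,.1); h=go(r,(*s,.086),yn,.02,guard=22)
    print(h,r.read_tool_pos()[2].round(4),np.round(r.read_contact_force(),1)); go(r,(*s,.12),yn,.15)
x,y=NEST[0]+.03*np.sin(yn),NEST[1]-.03*np.cos(yn)
r.open_gripper(); go(r,(x,y,.2),yn); c=r.capture("wrist")
for b,n in blobs(c,NEST,.0705,.11,.08): print(b,n)
q=measure(c,NEST,.0525,.0565,.08); print("plate z",np.median(q[:,2]).round(4))
go(r,(.45,-.2,.3),yn); c=r.capture("scene"); cv2.imwrite("pics/end.png",c["image"]); print(r.read_time_s())
```

```text
True 0.089 [-1.1  0.4  7.5]
True 0.089 [-1.   0.9  7.9]
True 0.089 [-0.8  0.6  7.6]
[ 0.4846 -0.0048  0.0731] 103
[ 0.4938 -0.0412  0.0774] 465
[ 0.503  -0.0775  0.0773] 433
[ 0.5124 -0.1138  0.0771] 413
plate z 0.0535
61.8583
```

View pics/end.png

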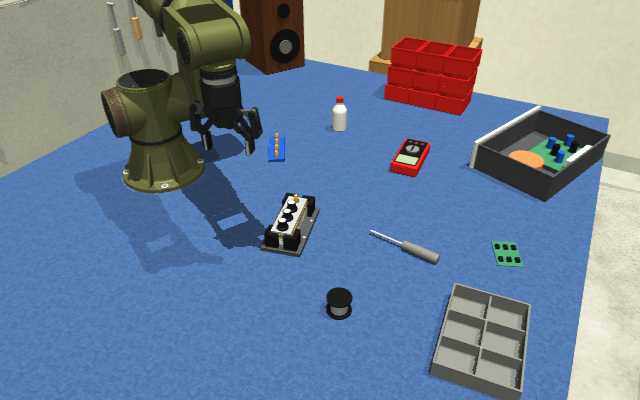

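The fingertips stopped at exactly 0.078 on every knob, so all three are home. The module stands in the nest at (291,222), no knob is left on the bench, and the bystanders are in place.

```bash
python3 -c "
from plant import r
print(r.close_job())"
```

```text
the job is handed in; nothing more can be done
None
```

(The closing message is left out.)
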